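# Close a clock's gift carton with its snap cap

### The job

Close the clock's gift carton: fold its open lid flap down flat, so that the white snap stud comes up through the hole in the flap, then take the red snap cap from the cork mat and press it straight down onto the stud. Press through the click until the cap's flange sits flush on the flap, and keep pressing: the job finishes with the robot still pushing the cap firmly down on the closed flap, not letting go. Press like a thumb, without crushing the board, and leave the goods standing around where they are.

Things in the scene. Friction and masses are not known exactly. Their poses are not given: they have to be found in the camera images.
- carton: Brown corrugated gift carton with a clock inside, 200 x 180 mm, 70 mm high, fixed on the counter. Origin at the centre of its underside; z up, x along its 200 mm side, y from the lid flap's hinge (side at y = -90 mm) to the opposite side. A fixed inner flap closes its top from y = 10 to 85 mm; the rest is open until the lid flap is down.
- flap: The lid flap: a stiff brown board 200 mm wide, 150 mm from hinge to free edge, 5 mm thick. Origin at the middle of its hinge line (the crease), on its underside, 70 mm above the counter; x along the hinge, y from hinge to free edge, z out of the outer face (on top when closed). A round 26 mm hole, centred in its width, 125 mm from the hinge, drops over the stud.
- crease (a joint): Angle of the lid flap about its hinge, rad: 0 = folded down flat on the carton, 1.57 = upright, at most 2.2. The crease is stiff: the flap stays at any angle it is left and takes 0.5 to 2 N at its free edge to move.
- flap_edge (a point): Middle of the lid flap's free edge, on its outer face; axes as the flap's.
- stud (a point): Seat of the cap: on the stud's axis, level with the closed flap's top face, 75 mm above the counter, 125 mm from the hinge line; axes as the carton's. A cap fully home has its underside here. The white stud stands upright on the inner flap: four springy prongs with round heads, 22 mm over the heads, reaching 13.5 mm above this point.
- cap: Red snap cap, 20 g, upright on a 3 mm cork mat: body 32 mm in diameter, 23 mm high, with a foot flange 46 mm wide, 3 mm thick. Origin at the centre of its underside, z up. Hollow below, funnel mouth 26 mm. Meets the prongs 9 mm above stud, needs 6 to 11 N to squeeze them, clicks over at about 5 mm (the force drops away), then draws down onto the flap and stays on.
- amber_jar: Amber glass jar with a black lid, 64 mm in diameter, 115 mm high; origin at the centre of its underside. Leave it alone.
- tea_box: White boxed product, 60 x 85 mm, 120 mm high; origin at the centre of its underside. Leave it alone.
- photo_frame: Standing wooden photo frame, 130 mm wide, 170 mm high, on a 60 mm foot; origin at the centre of its underside. Leave it alone.

How it is judged:
By the outcome, as a careful person would: the job done as asked, in the order asked, and still so for the second after the job is handed in, while the arm keeps its last pose, push and grip.
It also fails if it takes over 64 s, if anything falls off the work surface, if the arm or the gripper's body presses on something with over 40 N, if the wrist force passes 120 N, or if a joint passes its speed limit or range.

### The arm

A 6-joint arm with a two-finger parallel gripper is mounted at the origin on the work surface. World frame = base frame: x ahead of the robot, y to its left, z up, the work surface at z = 0. Lengths are in mm, angles in rad, forces in N, time in s.
With the tool pointing down it reaches from about 350 to 725 mm from the base axis. Payload 4.3 kg.
Tool frame: the origin (TCP) lies on the centre line of the jaws, within the pads' length; the fingertips stand ctrl.tcp_to_tips ahead of it and the grasp point (between the pads) lies 3 mm ahead of it (ctrl.tcp_to_tips is the distance from the TCP to the fingertips, in mm); z points along the fingers, y is the line along which they close (so a half turn about z gives the same grasp; the last joint's range is limited). The gripper opens to 85 mm and grips with 20 to 120 N. Pads are 22 mm wide; open, the fingers measure 114 mm over their backs; the gripper's body (76 mm by 85 mm) begins 54 mm behind the grasp point. The pads swing forward as they close: fully open they stand 13 mm farther back than shut.
Start: joints at [-0.11, 0.377, 0.081, 1.274, 0, 1.46], TCP at [575.034, 0.002, 253.329] pointing down, gripper open.
Joint ranges: [-2.72, 2.72], [-0.84, 1.66], [-1.02, 1.22], [-1.77, 2.12], [-1.37, 1.28], [-3.14, 3.14]. Speed limits (rad/s): [2.57, 2.57, 3.14, 3.14, 3.14, 3.14].

### API

Orientations are given as a unit quaternion [w, x, y, z].
In Python, from bench import ctrl, vision gives the robot as it stands.
- The arm moves only by the shell command python3 -m jog 'ROWS' [FORCE]. ROWS is JSON, one flat list of numbers, 7 for each row, row after row: the finger opening in m, from 0 to 0.0854, then the shift along the tool's x, y, z in m, then the turn, a rotation vector about the tool's x, y, z in rad. A call has 1 to 20 rows; each row is the pose to reach, as a shift and turn from the pose commanded when the call began, along the tool's axes at that moment; what a row does not reach only later rows make up. A row lasts 1/12 s, in which the tool goes at most 41.7 mm and 7.16 degrees, less where a joint would pass 70% of its speed; a pose out of reach is approached as far as the arm can. A call with a gripper value outside its range is refused whole. The fingers move at their own pace and stop on an object; FORCE is the grip in N (left out, the last holds). Time passes only in rows, so rows that repeat a pose let the fingers close. It gives the time, the measured TCP pose, the force, the opening and the grip force at its end, in the units of the state.
- ctrl.get_obs(): the state, without advancing time (a new reading comes with each control period).
- vision.camera(name): name is "scene" or "side" or "wrist"; returns the picture (420x560x3 uint8, blue, green, red); there is no depth.
- vision.camera_model(name): a dict with "vertical_fov" (degrees; the focal length in pixels is half the picture's height over the tangent of half this angle, whatever the lens; pixels are square), "cx", "cy" (the principal point, pixels), "rvec" (rotation vector, rad) and "tvec" (3), from world to camera coordinates, as OpenCV has them. Camera axes: x right, y down, z forward; pixel columns grow to the right and rows downward; lengths in mm; the calibration is good to about 2 mm. A picture is of the moment at which its call begins: read the wrist's pose just before it. camera_model takes no time and is no camera call; for the wrist camera it gives the pose at the moment of the call.
- ctrl.sign_off(): hands the job in; it is judged then, once.
The state is a dict: "time": time; "joints": joint angles; "dq": joint speeds; "effort": joint torques, N m; "tool_pos": TCP position; "ee_rot": TCP orientation; "force": force on the tool from outside, world axes, zero at the start; "wrist_torque": the same for the moment, N m; "opening": opening from 0.0 (shut) to 1.0 (fully open); "finger_force": force on a finger pad.
Only numpy, scipy, OpenCV 4.12 (cv2) and the standard library are available. Lean on these libraries where they do the work, as an engineer would, in place of code of your own. Each camera call takes 0.05 s, during which the arm holds its last target. There are 200 camera calls.

## Working session

There is one attempt and no reset: what is moved stays moved. The work goes in short steps, Python scripts to look and compute and a shell command to move; the robot and the scene stay as the last step left them, time stands still between calls to the robot, and variables do not carry over. Pictures are saved under pics/ and viewed, at most 12 in all, crops included, and the job is handed in when it is done.

```bash
ls; mkdir -p pics; cat > h.py <<'E'
import numpy as np, cv2
from bench import ctrl, vision
from scipy.spatial.transform import Rotation as R
def model(n):
    m=vision.camera_model(n); f=210/np.tan(np.radians(m["vertical_fov"])/2)
    K=np.array([[f,0,m["cx"]],[0,f,m["cy"]],[0,0,1]]); Rm=cv2.Rodrigues(np.array(m["rvec"],float))[0]
    return K,Rm,np.array(m["tvec"],float).ravel()
def ray(M,p):
    K,Rm,t=M; d=Rm.T@np.linalg.inv(K)@np.array([p[0],p[1],1.]); return -Rm.T@t, d/np.linalg.norm(d)
def onz(M,p,z):
    o,d=ray(M,p); return o+d*(z-o[2])/d[2]
def tri(M1,p1,M2,p2):
    o1,d1=ray(M1,p1);o2,d2=ray(M2,p2)
    A=np.stack([d1,-d2],1); s=np.linalg.lstsq(A,o2-o1,rcond=None)[0]
    a=o1+d1*s[0];b=o2+d2*s[1]; return (a+b)/2,np.linalg.norm(a-b)
def proj(M,P):
    K,Rm,t=M; q=K@(Rm@np.array(P,float)+t); return q[:2]/q[2]
E
python3 - <<'E'
from h import *
for n in("scene","side","wrist"):
    im=vision.camera(n); cv2.imwrite(f"pics/{n}0.png",im)
    K,Rm,t=model(n); print(n,K[0,0],(-Rm.T@t).round(),Rm[2].round(2))
print(ctrl.tcp_to_tips, ctrl.get_obs())
E
```

```text
pics
scene 508.93827018064036 [1374.   10.  811.] [-0.72  0.03 -0.69]
side 388.0683973095555 [515. 718. 460.] [ 0.11 -0.86 -0.49]
wrist 325.67783621725346 [576.  83. 373.] [-0.   -0.32 -0.95]
22.0 {'time': 0.15, 'joints': array([-1.10310837e-01,  3.77934963e-01,  7.99317695e-02,  1.27443821e+00,
       -2.88517411e-05,  1.46044192e+00]), 'dq': array([ 0.00091517, -0.00244361,  0.00469502,  0.00133681,  0.00038523,
        0.00050103]), 'effort': array([ 1.00972400e-03, -4.64035428e+01,  2.70170492e+01,  1.39211598e-02,
       -6.30224304e-05,  7.89257683e-06]), 'tool_pos': array([5.74514597e+02, 4.52108147e-02, 2.52552446e+02]), 'ee_rot': array([-6.33113859e-04,  7.07091128e-01,  7.07121955e-01, -5.25307128e-04]), 'force': array([ 0.98719565,  0.71217612, -0.59048487]), 'wrist_torque': array([ 0.00976096, -0.0235346 ,  0.02768506]), 'finger_force': 0.0, 'opening': 1.0007852410427764}
```

View pics/scene0.png

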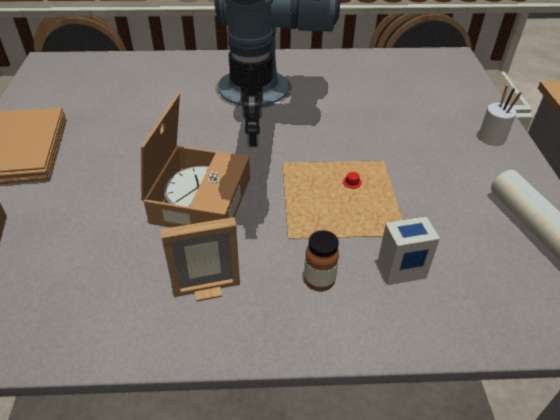

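View pics/side0.png

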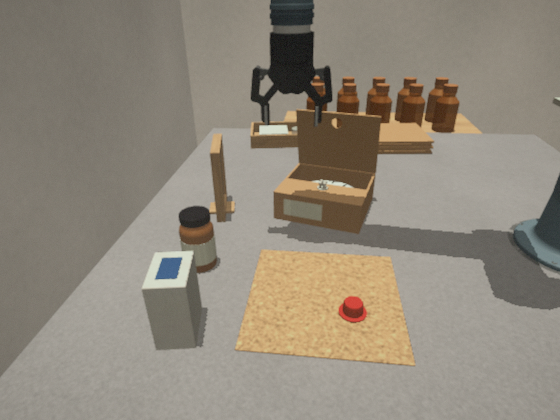

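Scene view: carton at (200,190), its flap about upright on the left side, which is world -y, stud near (213,178), cap at (353,181) on the mat. The frame, jar and tea box stand in front. Side view: stud near (322,186), flap hole near (336,123), cap near (353,309). Next I zoom in on the carton.

```bash
python3 - <<'E'
from h import *
a=cv2.imread("pics/scene0.png")[90:240,120:270]; b=cv2.imread("pics/side0.png")[100:240,255:395]
cv2.imwrite("pics/crop0.png",np.hstack([cv2.resize(a,(400,400),interpolation=cv2.INTER_CUBIC),cv2.resize(b,(400,400),interpolation=cv2.INTER_CUBIC)]))
P={}
for n in("scene","side"):
    im=cv2.imread(f"pics/{n}0.png").astype(int); B,G,Rr=im[...,0],im[...,1],im[...,2]
    m=((Rr>110)&(G<50)&(B<60)).astype(np.uint8)
    c=cv2.connectedComponentsWithStats(m); i=1+np.argmax(c[2][1:,4]); x,y,w,h,A=c[2][i]; print(n,c[2][i],c[3][i])
    P[n]=(x+w/2-.5,y+h/2-.5)
print(tri(model("scene"),P["scene"],model("side"),P["side"]))
E
```

```text
scene [344 173  17  15 126] [352.15079365 179.91269841]
side [355 311   2   2   3] [355.33333333 311.66666667]
(array([448.10744884, 235.63687064,   3.8910284 ]), np.float64(1.4443755654957713))
```

View pics/crop0.png

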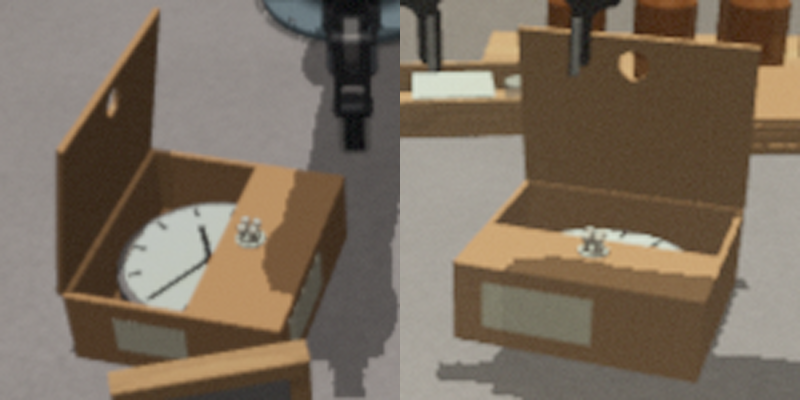

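The crops show the carton's top corners, the stud, the flap's corners and its hole clearly in both views. I triangulate them.

```bash
python3 - <<'E'
from h import *
S=model("scene");D=model("side")
pts=dict(hf=((66,295),(128,182)),hr=((153,150),(342,211)),ff=((281,333),(55,263)),fr=((345,177),(311,301)),stud_base=((249,243),(195,254)),stud_top=((249,221),(195,230)),ef=((60,152),(120,28)),er=((158,8),(357,47)),hole=((112,103),(233,65)))
Q={}
for k,(a,b) in pts.items():
    Q[k],e=tri(S,(120+a[0]/2.667,90+a[1]/2.667),D,(255+b[0]/2.857,100+b[1]/2.857)); print(k,Q[k].round(1),round(e,1))
def yaw(a,b): v=b-a; return np.degrees(np.arctan2(v[1],v[0]))
print("x dir", yaw(Q["hr"],Q["hf"]),yaw(Q["fr"],Q["ff"]),yaw(Q["er"],Q["ef"]),"ydir",yaw(Q["hf"],Q["ff"])-90,yaw(Q["hr"],Q["fr"])-90)
im=cv2.imread("pics/side0.png"); hsv=cv2.cvtColor(im,cv2.COLOR_BGR2HSV)
P={}
for n in("scene","side"):
    hsv=cv2.cvtColor(cv2.imread(f"pics/{n}0.png"),cv2.COLOR_BGR2HSV)
    m=(((hsv[...,0]<5)|(hsv[...,0]>172))&(hsv[...,1]>190)&(hsv[...,2]>70)).astype(np.uint8)
    if n=="side": m[:290]=0;m[330:]=0
    c=cv2.connectedComponentsWithStats(m); i=1+np.argmax(c[2][1:,4]); x,y,w,h,A=c[2][i]; print(n,c[2][i]); P[n]=(x+w/2-.5,y+h/2-.5)
print(tri(S,P["scene"],D,P["side"]))
E
```

```text
hf [ 570.3 -234.6   64.9] 2.5
hr [ 381.9 -184.    65.5] 1.6
ff [617.8 -61.8  64.7] 4.3
fr [423.1 -11.9  65.9] 6.6
stud_base [507.6 -92.1  62.6] 4.0
stud_top [508.  -89.9  85.8] 2.0
ef [ 577.8 -212.6  212.8] 2.1
er [ 388.9 -160.2  215.3] 0.6
hole [ 483.  -190.5  189.1] 3.2
x dir -15.036099652040637 -14.3887843105294 -15.506986063589592 ydir -15.372401120118127 -13.463863932421503
scene [344 173  17  15 196]Traceback (most recent call last):
  File "<stdin>", line 15, in <module>
    return _wrapfunc(a, 'argmax', axis=axis, out=out, **kwds)
    return bound(*args, **kwds)
ValueError: attempt to get argmax of an empty sequence
```

```bash
python3 -m jog '[0,0,0,-0.04,0,0,0, 0,0,0,-0.06,0,0,0, 0,-0.03,-0.03,-0.06,0,0,0.1, 0,-0.06,-0.06,-0.06,0,0,0.2, 0,-0.09,-0.09,-0.06,0,0,0.26, 0,-0.12,-0.12,-0.06,0,0,0.26, 0,-0.15,-0.149,-0.06,0,0,0.26, 0,-0.18,-0.149,-0.06,0,0,0.26, 0,-0.21,-0.149,-0.06,0,0,0.26, 0,-0.222,-0.149,-0.06,0,0,0.26, 0,-0.222,-0.149,-0.06,0,0,0.26, 0,-0.222,-0.149,-0.03,0,0,0.26, 0,-0.222,-0.149,0,0,0,0.26, 0,-0.222,-0.149,0.03,0,0,0.26, 0,-0.222,-0.149,0.057,0,0,0.26, 0,-0.222,-0.149,0.057,0,0,0.26,0,-0.222,-0.149,0.057,0,0,0.26]' 40
python3 - <<'E'
from h import *
a=vision.camera("scene"); b=vision.camera("side")
cv2.imwrite("pics/chk1.png",np.hstack([cv2.resize(a[60:260,100:300],(400,400)),cv2.resize(b[40:240,240:440],(400,400))]))
E
```

```text
time: 1.57
tool_pos: [425.0, -220.1, 195.4]
ee_rot: [-0.002, 0.792, 0.61, -0.0]
force: [-0.3, -0.1, 0.6]
opening: 0.004
finger_force: 0.0
```

View pics/chk1.png

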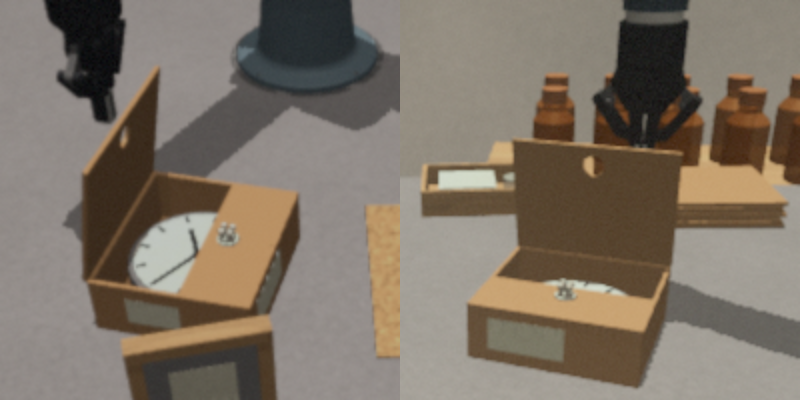

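The closed fingers are behind the flap, with the tip near crop (105,115), clear of the board. Next I sweep along the hinge arc.

```bash
python3 -m jog '[0,0.012,0,-0.001,0,0,0, 0,0.025,0,-0.001,0,0,0, 0,0.034,0,0.001,0,0,0, 0,0.043,0,0.003,0,0,0, 0,0.052,0,0.0065,0,0,0, 0,0.060,0,0.010,0,0,0, 0,0.068,0,0.015,0,0,0, 0,0.076,0,0.020,0,0,0, 0,0.083,0,0.026,0,0,0, 0,0.089,0,0.032,0,0,0, 0,0.095,0,0.039,0,0,0, 0,0.100,0,0.047,0,0,0, 0,0.105,0,0.055,0,0,0, 0,0.109,0,0.063,0,0,0, 0,0.112,0,0.071,0,0,0, 0,0.112,0,0.071,0,0,0]'
python3 - <<'E'
from h import *
a=vision.camera("scene"); b=vision.camera("side")
cv2.imwrite("pics/chk2.png",np.hstack([cv2.resize(a[60:260,100:300],(400,400)),cv2.resize(b[40:240,240:440],(400,400))]))
E
```

```text
time: 3.0
tool_pos: [453.6, -112.7, 123.3]
ee_rot: [-0.001, 0.793, 0.61, -0.001]
force: [-0.3, 0.3, 0.1]
opening: -0.003
finger_force: 0.0
```

View pics/chk2.png

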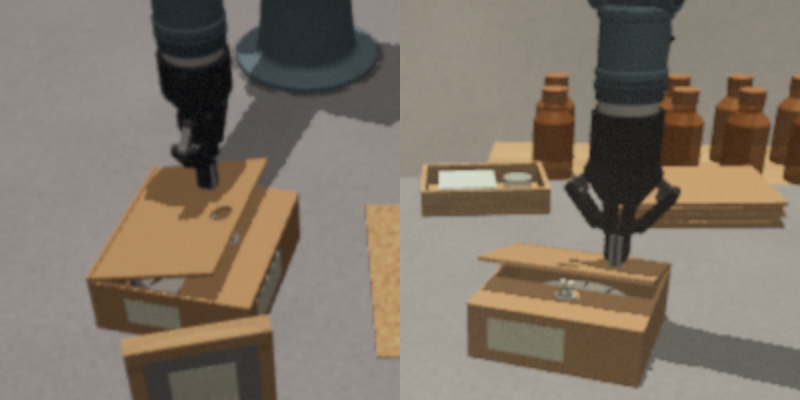

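The flap follows and is nearly down: in the scene crop its hole is at (221,212), with the stud just ahead at (235,238). The finger is pressing on the robot side of it. I continue to flat.

```bash
python3 -m jog '[0,0.0025,0,0.008,0,0,0, 0,0.004,0,0.016,0,0,0, 0,0.005,0,0.021,0,0,0, 0,0.005,0,0.024,0,0,0, 0,0.005,0,0.026,0,0,0, 0,0.005,0,0.026,0,0,0]'
```

```text
time: 3.6
tool_pos: [455.6, -108.7, 98.7]
ee_rot: [-0.001, 0.793, 0.609, -0.0]
force: [-0.1, -0.1, -0.9]
opening: -0.004
finger_force: 0.0
```

```bash
python3 -m jog '[0,0,0,0.001,0,0,0, 0,0,0,0.002,0,0,0,0,0,0,0.003,0,0,0,0,0,0,0.003,0,0,0]'; python3 -m jog '[0,0,0,0.001,0,0,0, 0,0,0,0.001,0,0,0,0,0,0,0.001,0,0,0]'
```

```text
time: 3.93
tool_pos: [456.1, -108.9, 97.0]
ee_rot: [0.0, 0.793, 0.609, 0.0]
force: [-1.7, 0.9, 5.0]
opening: -0.001
finger_force: 2.8
time: 4.18
tool_pos: [456.2, -109.0, 96.8]
ee_rot: [0.0, 0.793, 0.609, 0.0]
force: [-5.2, 1.3, 13.2]
opening: -0.001
finger_force: 6.9
```

Contact at TCP z 97, so the tip is at 75 and the flap is flat. I lift off, open the fingers and look at the stud from two wrist positions.

```bash
python3 -m jog '[0,0,0,-0.03,0,0,0, 0,0,0,-0.06,0,0,0, 0.07,0,0.02,-0.09,0,0,0, 0.07,0.002,0.045,-0.11,0,0,0,0.07,0.002,0.045,-0.11,0,0,0,0.07,0.002,0.045,-0.11,0,0,0,0.07,0.002,0.045,-0.11,0,0,0]'
cat > snap.py <<'E'
from h import *; import sys,pickle
n=sys.argv[1]; o=ctrl.get_obs(); M=model("wrist"); im=vision.camera("wrist"); cv2.imwrite(f"pics/{n}.png",im); pickle.dump((M,o),open(n+".pkl","wb"))
E
python3 snap.py w1; python3 -m jog '[0.07,-0.03,0.03,0,0,0,0,0.07,-0.05,0.04,0,0,0,0,0.07,-0.05,0.04,0,0,0,0,0.07,-0.05,0.04,0,0,0,0]'; python3 snap.py w2
python3 -c "
import cv2,numpy as np
cv2.imwrite('pics/w12.png',cv2.resize(np.hstack([cv2.imread('pics/w1.png'),cv2.imread('pics/w2.png')]),(800,300)))"
```

```text
time: 4.77
tool_pos: [499.3, -118.3, 204.5]
ee_rot: [-0.001, 0.793, 0.609, -0.0]
force: [-1.1, 0.6, -0.3]
opening: 0.708
finger_force: 0.0
time: 5.15
tool_pos: [524.4, -177.4, 203.6]
ee_rot: [-0.002, 0.793, 0.609, -0.001]
force: [-0.1, 1.4, 0.3]
opening: 0.818
finger_force: 0.0
```

View pics/w12.png

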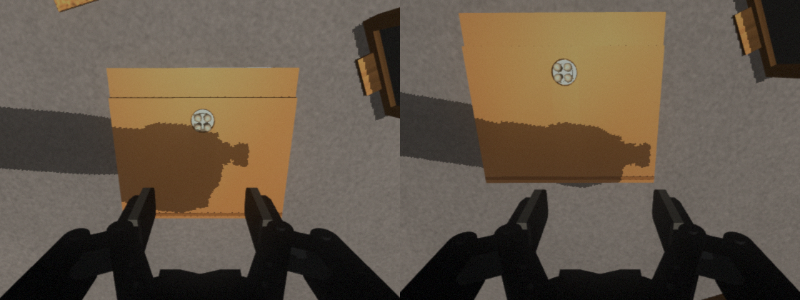

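Both views show the flap flat with the four-prong stud up through the hole: w1 near (284,168) and w2 near (230,101) in full-resolution pixels. I triangulate it and get ready for the cap.

```bash
python3 - <<'E'
from h import *; import pickle
res=[]
tiles=[]
for n,g in(("w1",(284,168)),("w2",(230,101))):
    M,o=pickle.load(open(n+".pkl","rb")); im=cv2.imread(f"pics/{n}.png"); x0,y0=g[0]-30,g[1]-30
    c=im[y0:y0+60,x0:x0+60]; hsv=cv2.cvtColor(c,cv2.COLOR_BGR2HSV)
    m=(hsv[...,1]<75).astype(np.uint8); m=cv2.morphologyEx(m,cv2.MORPH_CLOSE,np.ones((3,3)))
    s=cv2.findContours(m,cv2.RETR_EXTERNAL,cv2.CHAIN_APPROX_NONE)[0]; k=max(s,key=cv2.contourArea); (cx,cy),r=cv2.minEnclosingCircle(k)
    mm=cv2.moments(k); p=(x0+mm["m10"]/mm["m00"],y0+mm["m01"]/mm["m00"]); print(n,(x0+cx,y0+cy),r,p,cv2.contourArea(k), o["tool_pos"].round(1))
    res.append((M,(x0+cx,y0+cy),p)); tiles.append(cv2.resize(c,(400,400),interpolation=cv2.INTER_CUBIC))
for j in(1,2): print(tri(res[0][0],res[0][j],res[1][0],res[1][j]))
for M,c,p in res: print(onz(M,c,75),onz(M,c,86))
cv2.imwrite("pics/stud.png",np.hstack(tiles))
E
```

```text
w1 (283.45652198791504, 168.7391300201416) 16.1331844329834 (283.35165854790074, 167.92368360009277) 718.5 [ 499.3 -118.3  204.5]
w2 (229.87974739074707, 100.75949287414551) 17.76106834411621 (230.16741488963712, 100.76356154133931) 891.0 [ 524.4 -177.4  203.6]
(array([510.98549007, -90.79556641,  74.14045148]), np.float64(0.10715640712729219))
(array([510.86883544, -90.74229093,  71.42383916]), np.float64(0.06351147124928228))
[510.97567731 -90.63922088  75.        ] [511.47921652 -88.35240158  86.        ]
[511.16196887 -90.79942342  75.        ] [512.78274904 -91.11481051  86.        ]
```

View pics/stud.png

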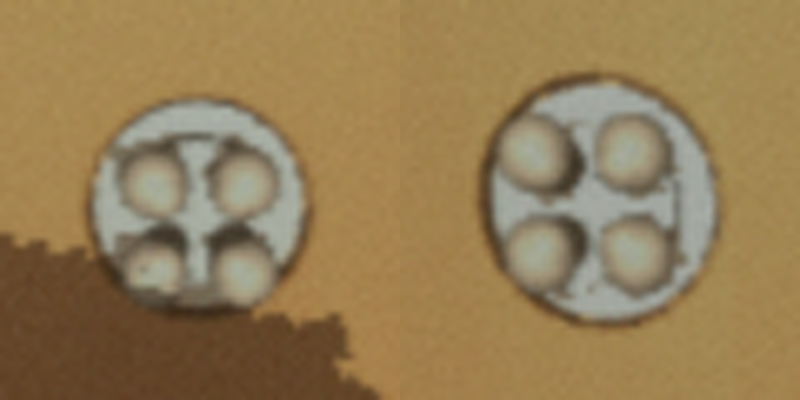

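The four prong heads are centred at about (283.9,171.6) in w1 and (228.1,101.2) in w2. I triangulate those heads and move the camera to the cap.

```bash
python3 - <<'E'
from h import *; import pickle
a=pickle.load(open("w1.pkl","rb"))[0];b=pickle.load(open("w2.pkl","rb"))[0]
for d in(0,-.5): print(tri(a,(283.9+d,171.8+d),b,(228.2+d,101.3+d)), onz(a,(283.9+d,171.8+d),85),onz(b,(228.2+d,101.3+d),85))
o=ctrl.get_obs(); print(o["tool_pos"],o["joints"])
E
```

```text
(array([511.16676551, -91.11569361,  83.89873182]), np.float64(0.12080999482620369)) [511.16300281 -90.90131395  85.        ] [511.39099186 -91.12368919  85.        ]
(array([510.89023451, -90.7003251 ,  83.6504262 ]), np.float64(0.12564867051498232)) [510.89738263 -90.43551807  85.        ] [511.15592778 -90.71677858  85.        ]
[ 524.2904899  -176.64498666  203.90845765] [-4.39839331e-01  3.54190236e-01 -8.15634892e-02  1.13861512e+00
  3.73613054e-04  1.39185607e+00]
```

```bash
python3 -m jog '[0.07,0.035,-0.018,0,0,0,0, 0.07,0.07,-0.036,0,0,0,0, 0.07,0.105,-0.054,0,0,0,0, 0.07,0.14,-0.072,0,0,0,0, 0.07,0.175,-0.09,0,0,0,0, 0.07,0.21,-0.108,0,0,0,0, 0.07,0.245,-0.126,0,0,0,0, 0.07,0.28,-0.144,0.01,0,0,0, 0.07,0.315,-0.162,0.025,0,0,0, 0.07,0.349,-0.181,0.05,0,0,0, 0.07,0.349,-0.181,0.05,0,0,0, 0.07,0.349,-0.181,0.05,0,0,0, 0.07,0.349,-0.181,0.05,0,0,0,0.07,0.349,-0.181,0.05,0,0,0]'; python3 snap.py c1; python3 -m jog '[0.07,-0.025,0.01,0,0,0,0,0.07,-0.05,0.02,0,0,0,0,0.07,-0.05,0.02,0,0,0,0,0.07,-0.05,0.02,0,0,0,0]'; python3 snap.py c2
cat > cap.py <<'E'
from h import *; import pickle
res=[];tiles=[]
for n in("c1","c2"):
    M,o=pickle.load(open(n+".pkl","rb")); im=cv2.imread(f"pics/{n}.png"); hsv=cv2.cvtColor(im,cv2.COLOR_BGR2HSV)
    m=(((hsv[...,0]<6)|(hsv[...,0]>170))&(hsv[...,1]>170)&(hsv[...,2]>50)).astype(np.uint8)
    m=cv2.morphologyEx(m,cv2.MORPH_CLOSE,np.ones((5,5)))
    k=max(cv2.findContours(m,cv2.RETR_EXTERNAL,cv2.CHAIN_APPROX_NONE)[0],key=cv2.contourArea); x,y,w,h=cv2.boundingRect(k)
    print(n,(x,y,w,h),cv2.contourArea(k),o["tool_pos"].round(1)); res.append((M,(x+w/2-.5,y+h/2-.5)))
    cx,cy=int(x+w/2),int(y+h/2); c=im[max(cy-50,0):cy+50,max(cx-50,0):cx+50]; print("crop origin",max(cx-50,0),max(cy-50,0),c.shape); tiles.append(cv2.resize(c,(400,400),interpolation=cv2.INTER_CUBIC))
print(tri(res[0][0],res[0][1],res[1][0],res[1][1]))
cv2.imwrite("pics/cap.png",np.hstack(tiles))
E
python3 cap.py
```

```text
time: 6.37
tool_pos: [440.8, 206.0, 155.9]
ee_rot: [0.0, 0.793, 0.609, 0.0]
force: [0.1, 0.3, 0.5]
opening: 0.82
finger_force: 0.0
time: 6.75
tool_pos: [448.1, 151.4, 156.1]
ee_rot: [0.0, 0.794, 0.608, 0.001]
force: [0.2, -0.1, 0.3]
opening: 0.819
finger_force: 0.0
c1 (259, 135, 53, 54) 2181.0 [440.8 206.  155.9]
crop origin 235 112 (100, 100, 3)
c2 (230, 67, 57, 61) 2651.0 [448.1 151.4 156.1]
crop origin 208 47 (100, 100, 3)
(array([454.9035013 , 235.33587247,   8.19445075]), np.float64(0.16746488687535008))
```

View pics/cap.png

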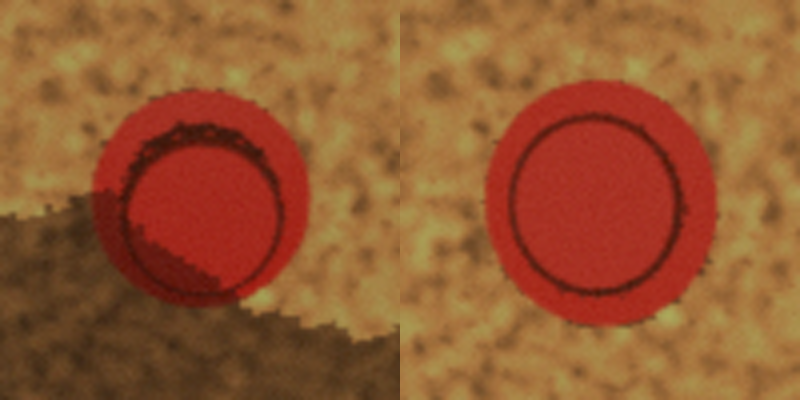

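The cap is clear in both views: flange centre c1 (284.9,161.2) and c2 (258.0,97.1), body-top centre c1 (285.6,166.9) and c2 (256.9,97.9).

```bash
cat > d.py <<'E'
from h import *
def delta(t):
    o=ctrl.get_obs(); q=o["ee_rot"]; return (R.from_quat(q,scalar_first=True).inv().apply(np.array(t)-o["tool_pos"])).round(1), R.from_quat(q,scalar_first=True).as_matrix().round(3)
E
python3 - <<'E'
from d import *; import pickle
a=pickle.load(open("c1.pkl","rb"))[0];b=pickle.load(open("c2.pkl","rb"))[0]
print(tri(a,(284.9,161.2),b,(258,97.1)),tri(a,(285.6,166.9),b,(256.9,97.9)))
print(delta((455,235.3,30)))
E
```

```text
(array([454.8088031 , 235.29402764,   6.5754802 ]), np.float64(0.11866481041288071)) (array([454.99199541, 234.63630182,  26.80857123]), np.float64(0.34938153752529516))
(array([ 81.9, -14.9, 126.1]), array([[ 0.26 ,  0.966,  0.001],
       [ 0.966, -0.26 ,  0.001],
       [ 0.001,  0.001, -1.   ]]))
```

```bash
python3 -m jog '[0.07,0.03,-0.005,0,0,0,0, 0.07,0.06,-0.01,0.02,0,0,0, 0.07,0.082,-0.015,0.05,0,0,0, 0.07,0.082,-0.015,0.08,0,0,0, 0.07,0.082,-0.015,0.1,0,0,0, 0.07,0.082,-0.015,0.115,0,0,0, 0.07,0.082,-0.015,0.126,0,0,0, 0.07,0.082,-0.015,0.126,0,0,0, 0.07,0.082,-0.015,0.126,0,0,0]' 30
python3 - <<'E'
from d import *; print(delta((454.9,235.0,30))[0])
E
python3 -m jog '[0.05,0,0,0,0,0,0, 0.04,0,0,0,0,0,0, 0.03,0,0,0,0,0,0, 0.025,0,0,0,0,0,0, 0.025,0,0,0,0,0,0, 0.025,0,0,0,0,0,0]' 30
```

```text
time: 7.55
tool_pos: [453.4, 236.5, 29.1]
ee_rot: [-0.0, 0.793, 0.61, -0.0]
force: [-0.2, 0.0, 0.3]
opening: 0.818
finger_force: 0.0
[-1.1  1.9 -0.9]
time: 8.05
tool_pos: [454.8, 236.7, 30.6]
ee_rot: [0.0, 0.793, 0.609, 0.001]
force: [-1.1, -0.3, 6.2]
opening: 0.362
finger_force: 29.7
```

```bash
python3 -m jog '[0.02,0,0,0,0,0,0, 0.02,0,0,-0.01,0,0,0, 0.02,0,0,-0.03,0,0,0, 0.02,0,0,-0.06,0,0,0, 0.02,0,0,-0.09,0,0,0, 0.02,0,0,-0.12,0,0,0, 0.02,0,0,-0.12,0,0,0, 0.02,0,0,-0.12,0,0,0]' 70; python3 snap.py g1
python3 - <<'E'
import cv2
im=cv2.imread("pics/g1.png"); cv2.imwrite("pics/g1c.png",cv2.resize(im[220:420,180:380],(600,600),interpolation=cv2.INTER_CUBIC))
E
```

```text
time: 8.72
tool_pos: [455.6, 236.9, 151.9]
ee_rot: [0.001, 0.793, 0.609, 0.003]
force: [-0.1, -0.0, -0.7]
opening: 0.351
finger_force: 69.3
```

View pics/g1c.png

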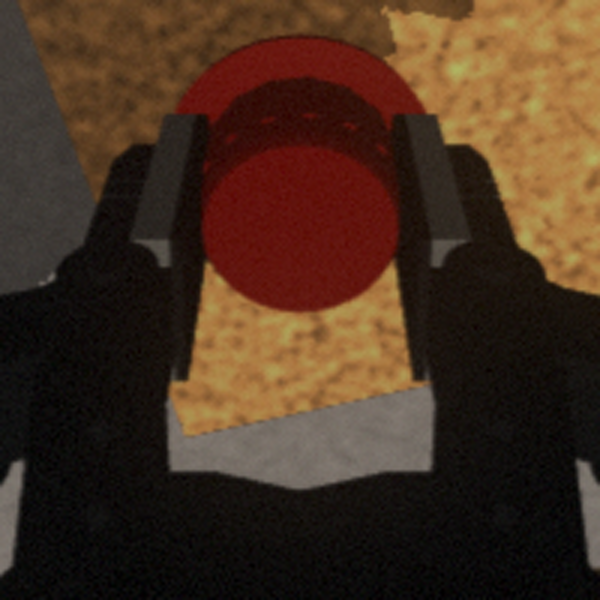

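The cap is held upright: top disc centre near full-resolution pixel (280.2,295.8), flange below it and free of the pads. I work out its offset from the TCP and the move to the stud.

```bash
python3 - <<'E'
from d import *; import pickle
M,o=pickle.load(open("g1.pkl","rb")); Rt=R.from_quat(o["ee_rot"],scalar_first=True)
tp=o["tool_pos"]
for p in((280.2,295.8),(180+202/3,295.8),(180+400/3,295.8),(280.2,220+145/3),(280.2,220+311/3)):
    P=onz(M,p,tp[2]-4.6); print(P.round(1),"in tool",Rt.inv().apply(P-tp).round(2))
P=onz(M,(280.2,220+36/3),tp[2]-4.6-20); print("flange edge",Rt.inv().apply(P-tp).round(2))
print(tp,Rt.as_matrix().round(3),delta((511,-90.9,tp[2])))
E
```

```text
[456.9 235.2 147.3] in tool [-1.35  1.76  4.6 ]
[442.8 239.  147.3] in tool [ -1.3  -12.93   4.54]
[471.2 231.3 147.3] in tool [-1.39 16.57  4.67]
[460.5 248.5 147.3] in tool [12.48  1.75  4.65]
[453.1 220.7 147.3] in tool [-16.28   1.76   4.56]
flange edge [21.    1.77 24.67]
[455.5619536  236.91364022 151.91877479] [[ 0.257  0.966  0.005]
 [ 0.966 -0.257  0.002]
 [ 0.003  0.004 -1.   ]] (array([-301.7,  139. ,   -1.8]), array([[ 0.257,  0.966,  0.002],
       [ 0.966, -0.257,  0.001],
       [ 0.001,  0.002, -1.   ]]))
```

```bash
python3 -m jog '[0.02,-0.03,0.014,0,0,0,0, 0.02,-0.06,0.028,0,0,0,0, 0.02,-0.09,0.041,0,0,0,0, 0.02,-0.12,0.055,0,0,0,0, 0.02,-0.15,0.069,0,0,0,0, 0.02,-0.18,0.083,0,0,0,0, 0.02,-0.21,0.096,0,0,0,0, 0.02,-0.24,0.11,0,0,0,0, 0.02,-0.27,0.124,0,0,0,0, 0.02,-0.29,0.133,0,0,0,0, 0.02,-0.3,0.138,0,0,0,0, 0.02,-0.3,0.138,0.01,0,0,0, 0.02,-0.3,0.138,0.02,0,0,0, 0.02,-0.3,0.138,0.02,0,0,0, 0.02,-0.3,0.138,0.02,0,0,0, 0.02,-0.3,0.138,0.02,0,0,0, 0.02,-0.3,0.138,0.02,0,0,0]'
python3 - <<'E'
from h import *
P={}
for n in("scene","side"):
    o=ctrl.get_obs(); print(o["tool_pos"].round(1))
    im=vision.camera(n); cv2.imwrite(f"pics/{n}1.png",im); hsv=cv2.cvtColor(im,cv2.COLOR_BGR2HSV)
    M=model(n); p=proj(M,(510,-90,105)).astype(int); print(n,p,proj(M,(510,-90,80)))
    m=(((hsv[...,0]<6)|(hsv[...,0]>170))&(hsv[...,1]>150)&(hsv[...,2]>40)).astype(np.uint8); w=np.zeros_like(m); w[p[1]-35:p[1]+35,p[0]-35:p[0]+35]=1
    ys,xs=np.nonzero(m*w); print(xs.min(),xs.max(),ys.min(),ys.max(),len(xs)); P[n]=p
t=[cv2.resize(cv2.imread(f"pics/{n}1.png")[P[n][1]-30:P[n][1]+50,P[n][0]-40:P[n][0]+40],(400,400),interpolation=cv2.INTER_CUBIC) for n in P]
cv2.imwrite("pics/al.png",np.hstack(t))
E
```

```text
time: 10.18
tool_pos: [510.0, -88.1, 129.5]
ee_rot: [-0.0, 0.792, 0.61, 0.0]
force: [-0.3, 0.2, -0.0]
opening: 0.346
finger_force: 69.3
[510.  -88.1 129.5]
scene [212 166] [213.32878783 175.01837904]
203 222 156 174 127
[510.2 -88.4 129.7]
side [322 173] [321.97934526 183.10872186]
314 332 164 178 184
```

View pics/al.png

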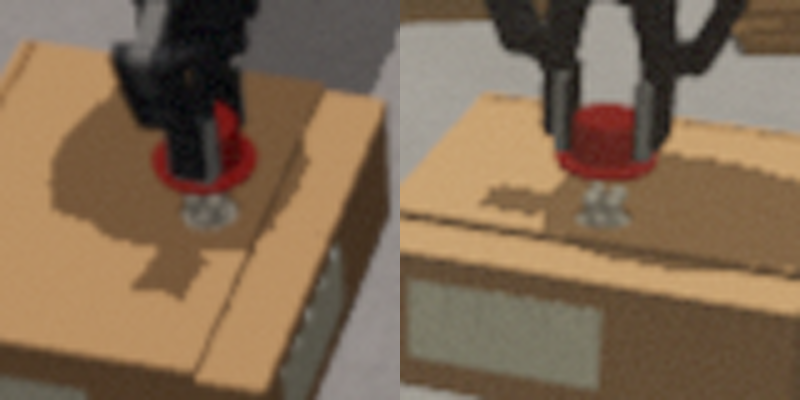

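The cap sits over the stud: scene flange centre is crop (205,160) against stud (209,211), and in the side view they are at (607,160) and (604,207). After perspective the error is about 1 mm, so I trim that and lower towards the prongs.

```bash
python3 -m jog '[0.02,-0.001,0.0007,0.005,0,0,0, 0.02,-0.001,0.0007,0.010,0,0,0, 0.02,-0.001,0.0007,0.013,0,0,0, 0.02,-0.001,0.0007,0.016,0,0,0,0.02,-0.001,0.0007,0.016,0,0,0,0.02,-0.001,0.0007,0.016,0,0,0]' 80
python3 -m jog '[0.02,0,0,0.001,0,0,0, 0.02,0,0,0.002,0,0,0, 0.02,0,0,0.003,0,0,0, 0.02,0,0,0.003,0,0,0]'
python3 -m jog '[0.02,0,0,0.001,0,0,0, 0.02,0,0,0.0015,0,0,0, 0.02,0,0,0.0015,0,0,0]'
```

```text
time: 10.78
tool_pos: [510.0, -90.0, 113.0]
ee_rot: [-0.0, 0.793, 0.609, -0.0]
force: [-0.0, -0.4, 0.8]
opening: 0.346
finger_force: 81.2
time: 11.12
tool_pos: [510.6, -89.7, 111.0]
ee_rot: [-0.0, 0.793, 0.61, 0.001]
force: [-1.6, 3.3, 6.3]
opening: 0.347
finger_force: 81.9
time: 11.37
tool_pos: [510.6, -89.6, 109.9]
ee_rot: [-0.0, 0.793, 0.61, 0.001]
force: [-2.3, 3.0, 8.2]
opening: 0.346
finger_force: 82.1
```

Contact came where predicted, with a small side force, so I ease that way and keep pressing.

```bash
python3 -m jog '[0.02,0.0004,-0.0005,0.001,0,0,0, 0.02,0.0004,-0.0005,0.002,0,0,0, 0.02,0.0004,-0.0005,0.002,0,0,0]' 
python3 -m jog '[0.02,0,0,0.001,0,0,0, 0.02,0,0,0.002,0,0,0, 0.02,0,0,0.002,0,0,0]'
```

```text
time: 11.62
tool_pos: [510.0, -89.2, 106.9]
ee_rot: [-0.0, 0.793, 0.61, 0.0]
force: [1.5, 1.8, -1.0]
opening: 0.348
finger_force: 81.0
time: 11.87
tool_pos: [509.5, -89.6, 103.8]
ee_rot: [-0.001, 0.793, 0.609, -0.0]
force: [1.4, 0.8, -6.3]
opening: 0.342
finger_force: 80.5
```

```bash
python3 -m jog '[0.02,0,0,0.001,0,0,0, 0.02,0,0,0.002,0,0,0, 0.02,0,0,0.002,0,0,0]'
```

```text
time: 12.12
tool_pos: [510.0, -90.0, 102.9]
ee_rot: [0.0, 0.793, 0.609, -0.0]
force: [-1.6, 0.4, 0.2]
opening: 0.344
finger_force: 81.0
```

It clicked over: the force dropped, then pulled downward. I press on until firm.

```bash
python3 -m jog '[0.02,0,0,0.0005,0,0,0, 0.02,0,0,0.001,0,0,0, 0.02,0,0,0.001,0,0,0, 0.02,0,0,0.001,0,0,0]'; python3 -m jog '[0.02,0,0,0.0005,0,0,0, 0.02,0,0,0.001,0,0,0, 0.02,0,0,0.001,0,0,0, 0.02,0,0,0.001,0,0,0]'
```

```text
time: 12.45
tool_pos: [510.1, -90.1, 102.7]
ee_rot: [0.001, 0.793, 0.609, 0.0]
force: [-4.1, 1.2, 5.5]
opening: 0.34
finger_force: 81.8
time: 12.78
tool_pos: [510.2, -90.0, 102.6]
ee_rot: [0.001, 0.793, 0.609, 0.0]
force: [-6.2, 0.9, 13.5]
opening: 0.344
finger_force: 82.6
```

```bash
python3 -m jog '[0.02,-0.0001,-0.0005,0.0005,0,0,0, 0.02,-0.0002,-0.0007,0.001,0,0,0, 0.02,-0.0002,-0.0007,0.001,0,0,0, 0.02,-0.0002,-0.0007,0.001,0,0,0, 0.02,-0.0002,-0.0007,0.001,0,0,0]'
python3 - <<'E'
from h import *
t=[]
for n in("scene","side"):
    im=vision.camera(n); p=proj(model(n),(510,-90,80)).astype(int); t.append(cv2.resize(im[p[1]-50:p[1]+50,p[0]-50:p[0]+50],(400,400),interpolation=cv2.INTER_CUBIC))
cv2.imwrite("pics/end.png",np.hstack(t)); o=ctrl.get_obs(); print(o["force"],o["tool_pos"])
E
```

```text
time: 13.2
tool_pos: [510.2, -90.1, 102.6]
ee_rot: [0.001, 0.793, 0.609, 0.001]
force: [-6.1, 2.6, 18.3]
opening: 0.344
finger_force: 83.2
[-6.38407086  2.83913468 17.71099804] [510.18554933 -90.04810225 102.52548339]
```

View pics/end.png

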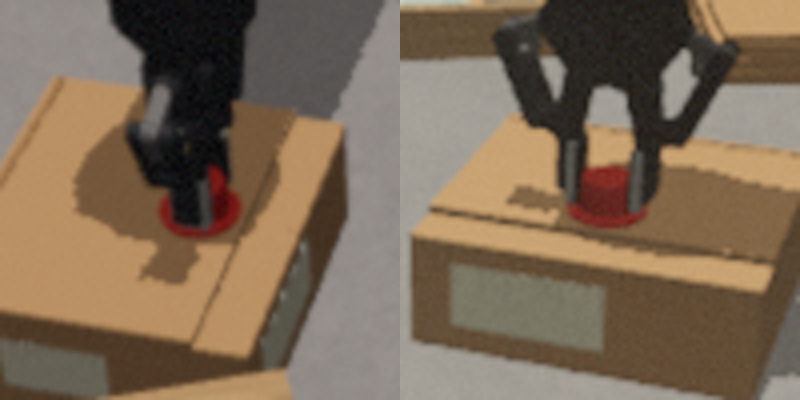

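The cap's flange sits flush on the closed flap in both views, with the robot pressing at about 18 N. One small extra push, then I hand it in.

```bash
python3 -m jog '[0.02,0,-0.0003,0.0006,0,0,0, 0.02,0,-0.0003,0.0006,0,0,0, 0.02,0,-0.0003,0.0006,0,0,0, 0.02,0,-0.0003,0.0006,0,0,0]'; python3 -c "
from bench import ctrl
print(ctrl.sign_off())"
```

```text
time: 13.63
tool_pos: [510.2, -90.0, 102.5]
ee_rot: [0.002, 0.793, 0.609, 0.001]
force: [-6.8, 2.9, 21.0]
opening: 0.346
finger_force: 83.5
the job is handed in; nothing more can be done
None
```

The flap is folded flat, the cap is clicked home and flush on the stud, and the robot was still pressing it down at about 21 N when I handed the job in at 13.6 s; sign-off returned no verdict.

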